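# Put the edge burnisher in fast and start it

### The job

Push the burnisher's speed lever with a fingertip, without gripping it, from off through the click of the slow notch and on to the fast end stop, and leave it there. Only then press the start button fully in with a fingertip and let it spring back out. Leave the jar, the mallet, the wooden slicker and the tin where they are.

Things in the scene. Friction and masses are not known exactly. Their poses are not given: they have to be found in the camera images.
- burnisher: Bench machine, fixed: grey housing 200 x 200 mm with a flat deck 100 mm above the table; a shaft with a wooden wheel, 60 mm in diameter, sticks out 100 mm from its +x face, 58 mm up. Origin: centre of the housing's underside; x points towards the wheel, z up. It stands at varying places, turned up to 0.4 rad.
- lever_pivot (a point): The speed lever's upright pivot axis where it meets the deck: 100 mm above the table, 30 mm towards the wheel from the middle of the deck. A hub of radius 18 mm and 16 mm high stands there.
- lever_grip (a point): Centre of the top of the lever's grip, 156 mm above the table. Black upright block, 26 mm along the arm, 16 mm in the swing direction, 45 mm tall (11 to 56 mm above the deck), 85 mm from the pivot axis on a flat steel arm 14 mm wide whose top is 11 mm above the deck. It moves level; the deck beside it is clear. Its halves: speed_c2 off side, speed_c3 fast side.
- speed (a joint): Lever angle, rad: 0 off, 0.6 slow (first detent, one pip on the plate), 1.2 fast (end stop, two pips). At 0.6 the arm points along the burnisher's -x; growing values swing the grip to the burnisher's +y side (clockwise from above). A detent cam resists with up to 6 N at the grip; past each ridge (near 0.3 and 0.9) the lever jumps to the next place and is held. Starts within 0.12 of off.
- station: Start station, fixed: grey plastic box 80 x 80 mm, 45 mm high, on the table to the left or to the right of the burnisher; the round start button is in the middle of its top. Origin: centre of its underside.
- start_top (a point): Centre of the start button's top face (black, round, 32 mm in diameter), which faces up. The button sticks up out of a round dark housing on the station.
- start (a joint): Travel of the start button, m: 0 out, 0.006 fully in; a spring pushes it back out, 4 N when fully in.
- jar: Loose white jar with a black lid, 72 mm in diameter, 70 mm high, standing on the side of the burnisher where the station is not. Origin: centre of its underside. Leave alone.
- mallet: Loose wooden mallet lying at the far left: head 70 mm in diameter and 110 mm long, handle pointing 220 mm from it towards the robot. Origin: on the table under the handle's near end, 230 mm from the head's middle. Leave alone.
- slicker: Loose turned wooden slicker, 40 mm in diameter, 100 mm high, standing at the far right. Origin: centre of its underside. Leave alone.
- tin: Loose flat aluminium tin, 48 mm in diameter, 22 mm high, standing on the burnisher's deck behind the lever's pivot. Origin: centre of its underside. Leave alone.

How it is judged:
On the way, in this order (a step that is already met when the one before it is completed fails the run):
1. the lever is pushed past slow to the fast end stop and stays there (value of joint speed above 1.13 rad), for 0.2 s.
2. then the start button is pressed in (value of joint start above 0.0045 m), for 0.04 s.
At the end, for the whole second after the job is handed in: The speed lever rests at the fast stop (above 1.13 of 1.2 rad), the start button, pressed in by at least 4.5 mm after the lever was set, is out again (under 1.5 mm), and jar, mallet, slicker and tin are within 25 mm of where they stood (value of joint speed above 1.13 rad and velocity of joint speed below 0.05 rad/s and value of joint start below 0.0015 m and not (distance of any of jar, mallet, slicker, tin from where it was at the start of the episode above 0.025 m)); the robot touches nothing.
It fails at once if the start button is pressed while the lever is not at fast (value of joint start above 0.003 m and value of joint speed below 1.1 rad).
It fails at once if the lever is gripped: fingers press on both halves of the grip at once (contact force between each of speed_c2, speed_c3 and the fingers above 2 N).
It fails at once if the jar, mallet, slicker or tin is lifted or pushed away by more than 25 mm (distance of any of jar, mallet, slicker, tin from where it was at the start of the episode above 0.025 m).
It also fails if it takes over 51 s, if anything falls off the work surface, if the arm or the gripper's body presses on something with over 40 N, if the wrist force passes 120 N, or if a joint passes its speed limit or range.

### The arm

A 7-joint arm with a two-finger parallel gripper is mounted at the origin on the work surface. World frame = base frame: x ahead of the robot, y to its left, z up, the work surface at z = 0. Lengths are in m, angles in rad, forces in N, time in s.
With the tool pointing down it reaches from about 0.425 to 0.875 m from the base axis. Payload 4.7 kg.
Tool frame: the origin (TCP) lies on the centre line of the jaws, within the pads' length; the fingertips stand 14 mm ahead of it and the grasp point (between the pads) lies 5 mm behind it; z points along the fingers, y is the direction in which the jaws open and shut (so a half turn about z gives the same grasp; the last joint's range is limited). The gripper opens to 87 mm and grips with 3 to 60 N. Pads are 19 mm wide; open, the fingers measure 117 mm over their backs; the gripper's body (75 mm by 190 mm) begins 51 mm behind the grasp point.
Start: joints at [1.301, 0.321, -0.07, 1.45, 0.023, 1.371, -0.057], TCP at [0.182, -0.624, 0.237] pointing down, gripper open.
Joint ranges: [-2.86, 2.86], [-0.3, 2.09], [-1.38, 1.24], [0.06, 2.45], [-1.56, 4.7], [0.09, 2.05], [-2.69, 2.69]. Speed limits (rad/s): [2.57, 2.57, 3.14, 3.14, 3.14, 3.14, 3.14].

### API

Orientations are given as a rotation vector (axis times angle).
In Python, from bench import ctrl gives the robot as it stands. The module is installed in compiled form; this text tells all that it offers.
- The arm moves only by the tool step_arm, never from a script. Its argument "plan" is a list of rows, each a list of 3 entries, a list of its own where there are three numbers: the turn, a rotation vector about the tool's x, y, z in rad, then the shift along the tool's x, y, z in m, then the closure in counts, from 0 (fully open) to 255 (shut). In form: [[[rx, ry, rz], [x, y, z], hand], ...]. A call has exactly 10 rows; each row is the pose to reach, as a shift and turn from the pose commanded when the call began, along the tool's axes at that moment; what a row does not reach only later rows make up. A row lasts 1/8 s, in which the tool goes at most 62.5 mm and 10.7 degrees, less where a joint would pass 70% of its speed; a pose out of reach is approached as far as the arm can. A call with a gripper value outside its range is refused whole. The fingers move at their own pace and stop on an object; "squeeze" is the grip in N (left out, the last holds). Time passes only in rows, so rows that repeat a pose let the fingers close, or fill a call up. It gives the time, the measured TCP pose, the force and the opening at its end, in the units of the state.
- ctrl.get_state(): the state, without advancing time (a new reading comes with each control period).
- ctrl.get_image(name): name is "scene" or "side" or "wrist"; returns the picture (420x560x3 uint8, red, green, blue); there is no depth.
- ctrl.calibration(name): a dict with "fov_y" (degrees; the focal length in pixels is half the picture's height over the tangent of half this angle, whatever the lens; pixels are square), "cx", "cy" (the principal point, pixels), "k1" (the pictures are not rectified: a ray, as slopes to the right and down, at radius r is drawn at 1 + k1 r^2 times it, then the intrinsics apply), "rvec" (rotation vector, rad) and "tvec" (3), from world to camera coordinates, as OpenCV has them. Camera axes: x right, y down, z forward; pixel columns grow to the right and rows downward; lengths in m; the calibration is good to about 2 mm. A picture is of the moment at which its call begins: read the wrist's pose just before it. calibration takes no time and is no camera call; for the wrist camera it gives the pose at the moment of the call.
- ctrl.close_job(): hands the job in, once; it reports no verdict.
Trained networks look in the newest picture that a camera, given by its name, has taken for a name from the list of things; names that differ only in an ending like _2 or _b are one class to them, and where a whole thing is asked for, a point or a joint stands for the part that bears it (a point fixed in the world has none). Each returns a list of dicts, best first, with "score" (0 to 1); they miss things now and then, are a little off and sometimes report something else, mostly with a low value. They report only what shows in the picture. A call takes as long as a camera call.
- ctrl.cut_out(camera, label): "pixels" (420x560 bool, what is visible of it) and "rect" ([left, top, width, height] in pixels, round what is visible of it).
The state is a dict: "time": time; "joint_positions": joint angles; "qd": joint speeds; "joint_torque": joint torques, N m; "position": TCP position; "tool_rot": TCP orientation; "ft_force": force on the tool from outside, world axes, zero at the start; "torque": the same for the moment, N m; "grip_width": opening from 0.0 (shut) to 1.0 (fully open).
Only numpy, scipy, OpenCV 4.12 (cv2) and the standard library are available. Lean on these libraries where they do the work, as an engineer would, in place of code of your own. Each camera call takes 0.05 s, during which the arm holds its last target.

## Working session

There is one attempt and no reset: what is moved stays moved. The work goes in short steps, Python scripts to look and compute and a tool call to move; the robot and the scene stay as the last step left them, time stands still between calls to the robot, and variables do not carry over. Pictures are saved under pics/ and viewed, and the job is handed in when it is done.

Besides the shell and the picture viewer there is one more tool, called after "Request:" in YAML: its name, and indented under it one key for each argument. step_arm: Moves the arm, as the interface text tells. Its arguments: {"type":"object","properties":{"plan":{"type":"array"},"squeeze":{"type":"number"}},"required":["plan"]}

```bash
mkdir -p pics; python3 - <<'E'
from bench import ctrl
import cv2
for n in ("scene","side","wrist"):
    im=ctrl.get_image(n); cv2.imwrite(f"pics/{n}0.png",im[:,:,::-1]); c=ctrl.calibration(n); print(n,c)
print(ctrl.get_state())
E
```

```text
scene {'fov_y': 54.60956812830077, 'cx': 286.8551982560282, 'cy': 215.19327076905034, 'k1': 0.028334027756007962, 'rvec': array([ 0.89877666,  2.64831014, -0.92414169]), 'tvec': array([ 0.44165743, -0.22238799,  1.43696538])}
side {'fov_y': 47.984417107395515, 'cx': 270.3577475023087, 'cy': 210.0026803199879, 'k1': 0.015492773497098383, 'rvec': array([ 0.73670519, -2.51638687,  1.19065875]), 'tvec': array([0.48603875, 0.29078008, 0.91846098])}
wrist {'fov_y': 69.065198326595, 'cx': 279.9027861197207, 'cy': 216.27125447439914, 'k1': -0.021801768367945812, 'rvec': array([-2.31595885,  1.73704922,  0.25993771]), 'tvec': array([-0.64907932, -0.03425254,  0.39132538])}
{'time': 0.15, 'joint_positions': array([ 1.30109138,  0.32164765, -0.07006107,  1.45142697,  0.02258908,
        1.37080804, -0.0569062 ]), 'qd': array([ 0.00133107, -0.00261496,  0.00178819, -0.00134323, -0.0007828 ,
        0.00146127, -0.00047922]), 'joint_torque': array([-4.18552982e-04, -4.91797006e+01, -4.04644366e-01, -3.12876034e+01,
       -6.38307002e-02,  4.04897821e-02,  1.38261757e-04]), 'position': array([ 0.18183581, -0.62361457,  0.23569969]), 'tool_rot': array([-3.10855730e+00, -4.44087663e-01,  4.66215590e-04]), 'ft_force': array([ 0.26898578,  0.17117462, -0.40590771]), 'torque': array([ 0.01557019, -0.0017636 ,  0.01999385]), 'grip_width': 1.0000094453222115}
```

View pics/scene0.png

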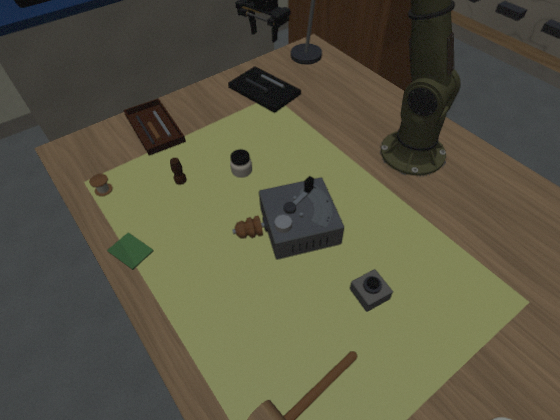

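View pics/side0.png

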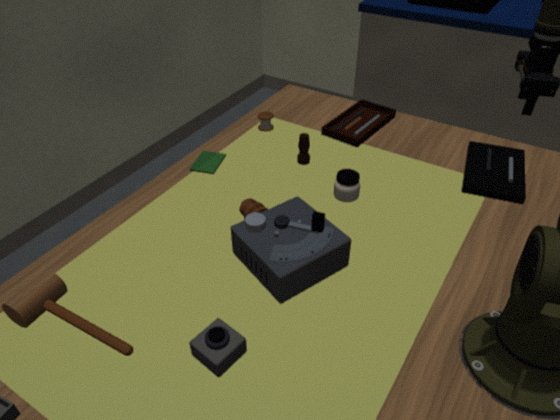

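View pics/wrist0.png

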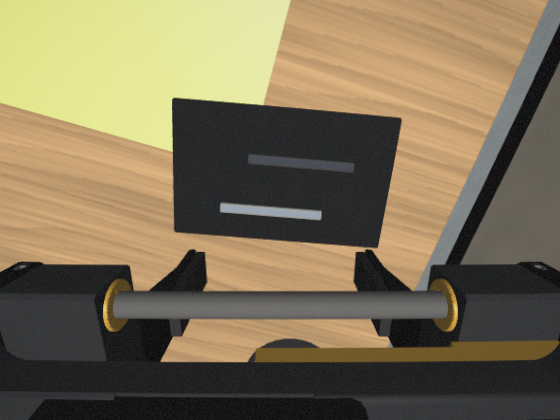

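Scene: burnisher at (300,217), lever grip at (309,185), station at (371,290). Side: grip at (318,221), button at (217,337). Next I'll zoom in on both and try the cut-outs.

```bash
cat > h.py <<'E'
import numpy as np, cv2
from bench import ctrl
def cam(n,c=None):
    c=c or ctrl.calibration(n); f=210/np.tan(np.radians(c['fov_y']/2))
    R=cv2.Rodrigues(np.array(c['rvec'],float))[0]
    return dict(f=f,cx=c['cx'],cy=c['cy'],k=c['k1'],R=R,t=np.array(c['tvec'],float))
def proj(c,P):
    q=np.atleast_2d(P)@c['R'].T+c['t']; s=q[:,:2]/q[:,2:]; r2=(s**2).sum(1,keepdims=True)
    return s*(1+c['k']*r2)*c['f']+[c['cx'],c['cy']]
def onz(c,uv,z):
    d=(np.array(uv,float)-[c['cx'],c['cy']])/c['f']; s=d.copy()
    for _ in range(20): s=d/(1+c['k']*(s@s))
    o=-c['R'].T@c['t']; r=c['R'].T@np.array([s[0],s[1],1]); return o+r*(z-o[2])/r[2]
E
python3 - <<'E'
from h import *
import json
for n in ("scene","side"):
    im=cv2.imread(f"pics/{n}0.png"); c=cam(n)
    b=dict(scene=(250,170,400,315),side=(180,190,360,380))[n]
    z=im[b[1]:b[3],b[0]:b[2]]; cv2.imwrite(f"pics/{n}_z.png",cv2.resize(cv2.convertScaleAbs(z,alpha=2.2),None,fx=4 if n=="scene" else 3.1,fy=4 if n=="scene" else 3.1,interpolation=cv2.INTER_CUBIC))
    for l,h in (("start_top",.055),("lever_grip",.13),("station",.0225),("burnisher",.05),("tin",.111),("jar",.035),("slicker",.05),("mallet",.03)):
        r=ctrl.cut_out(n,l)
        if r:
            r=r[0]; ys,xs=np.nonzero(r['pixels']); m=(xs.mean(),ys.mean()); print(n,l,round(r['score'],2),r['rect'],np.round(m,1),np.round(onz(c,m,h),3))
            np.save(f"m_{n}_{l}.npy",r['pixels'])
E
```

```text
scene lever_grip 0.91 [285.8, 175.0, 30.0, 37.4] [299.1 196. ] [0.511 0.003 0.13 ]
scene station 0.87 [350.2, 271.3, 42.6, 40.1] [370.6 289.9] [0.507 0.306 0.022]
scene burnisher 0.92 [233.9, 178.9, 110.2, 81.2] [295.9 218.6] [0.53  0.012 0.05 ]
scene tin 0.79 [274.2, 214.5, 19.0, 16.5] [282.8 223.5] [0.598 0.041 0.111]
scene jar 0.76 [230.5, 148.5, 19.0, 31.8] [240.1 163.4] [ 0.526 -0.296  0.035]
scene slicker 0.77 [170.4, 158.2, 14.3, 28.3] [177.1 171.2] [ 0.715 -0.378  0.05 ]
scene mallet 0.76 [246.4, 353.4, 113.7, 66.6] [303.3 394.6] [0.814 0.403 0.03 ]
side start_top 0.71 [210.4, 325.3, 17.3, 14.8] [216.4 334.7] [0.507 0.3   0.055]
side lever_grip 0.9 [274.3, 210.5, 52.0, 25.0] [301.9 223.4] [0.491 0.005 0.13 ]
side station 0.73 [190.0, 319.9, 56.2, 58.7] [217.9 347.2] [0.504 0.305 0.022]
side burnisher 0.74 [229.6, 197.3, 121.7, 107.3] [290.1 247.6] [0.516 0.013 0.05 ]
side tin 0.55 [243.5, 212.1, 24.7, 19.4] [254.8 222.5] [0.594 0.04  0.111]
side jar 0.75 [331.9, 167.1, 28.7, 35.9] [346.8 184.8] [ 0.521 -0.3    0.035]
side slicker 0.63 [300.4, 134.1, 13.4, 30.3] [303.7 148.3] [ 0.708 -0.383  0.05 ]
side mallet 0.85 [0.1, 268.3, 131.0, 88.4] [ 54.4 309.3] [0.85  0.419 0.03 ]
```

View pics/scene_z.png

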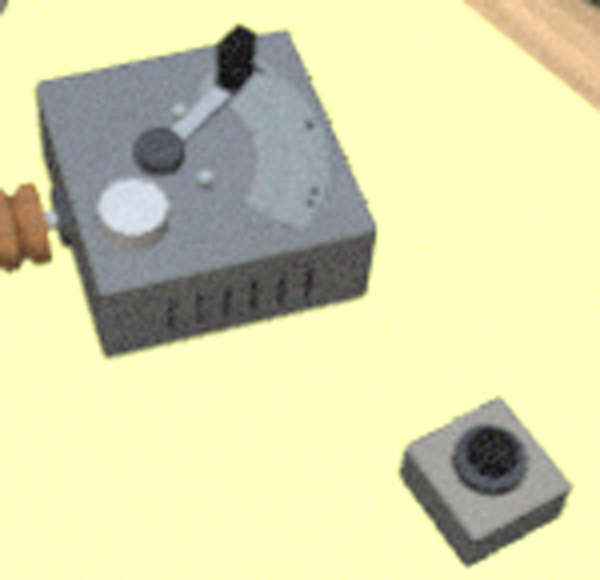

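View pics/side_z.png

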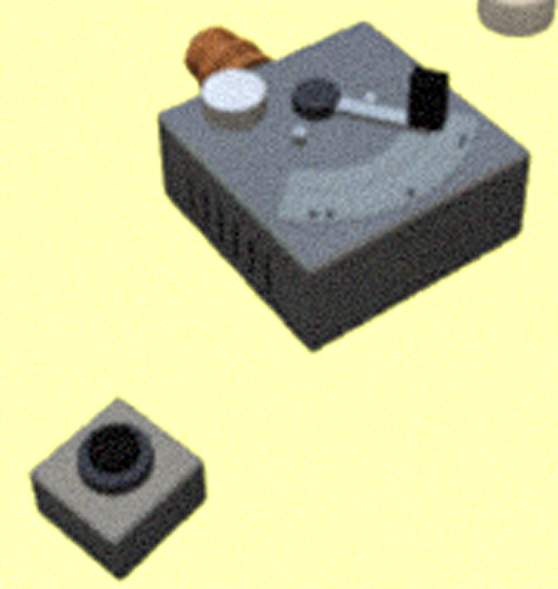

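```bash
cat > fit.py <<'E'
from h import *
from scipy.optimize import least_squares
S=cam("scene");D=cam("side")
zs=lambda a:np.array(a,float)/4+[250,170]-.4; zd=lambda a:np.array(a,float)/3.1+[180,190]-.35
s4=zs([(38,85),(288,32),(375,228),(105,294)]); d4=zd([(365,22),(528,155),(313,270),(160,115)])
L=np.array([(.1,-.1,.1),(-.1,-.1,.1),(-.1,.1,.1),(.1,.1,.1)])
def T(p,L):
    c,s=np.cos(p[2]),np.sin(p[2]); L=np.atleast_2d(L)
    return np.c_[p[0]+c*L[:,0]-s*L[:,1],p[1]+s*L[:,0]+c*L[:,1],L[:,2]]
r=least_squares(lambda p:np.r_[(proj(S,T(p,L))-s4).ravel(),(proj(D,T(p,L))-d4).ravel()],[.53,.01,0.])
p=r.x; 
if __name__=="__main__":
    print("burn",p.round(4),r.fun.round(1))
    k=np.array([(1,1),(1,-1),(-1,-1),(-1,1)])*.04
    for nm,c,q in(("scene",S,zs([(408,447),(500,398),(572,487),(472,540)])),("side",D,zd([(30,475),(118,400),(205,465),(120,545)]))):
        P=np.array([onz(c,x,.045) for x in q]); print(nm,"station",P.mean(0).round(4),[np.linalg.norm(P[i]-P[i-1]).round(3) for i in range(4)])
    for z in(.05,.055,.06): print("btn",z,onz(S,zs((492,453)),z).round(4),onz(D,zd((115,448)),z).round(4))
    print("tin",onz(S,zs((133,207)),.122).round(4),onz(D,zd((234,90)),.122).round(4))
    g=lambda a:T(p,[(.03-.085*np.cos(a-.6),.085*np.sin(a-.6),.156)])
    print("pivot",T(p,[(.03,0,.116)]))
    for a in(0,.1,.6,1.2):
        gg=g(a); print(a,gg.round(4),"scene z",((proj(S,gg)+.4-[250,170])*4).round(),"side z",((proj(D,gg)+.35-[180,190])*3.1).round())
E
python3 fit.py
```

```text
burn [ 0.5172  0.0171 -0.3794] [-0.7 -1.9  0.9 -2.4  2.5 -0.6 -0.6 -0.5 -0.5 -1.9  1.9 -1.  -1.6  1.3
 -3.1 -0.7]
scene station [0.5091 0.3063 0.045 ] [np.float64(0.074), np.float64(0.075), np.float64(0.076), np.float64(0.078)]
side station [0.5011 0.3055 0.045 ] [np.float64(0.078), np.float64(0.075), np.float64(0.078), np.float64(0.074)]
btn 0.05 [0.5023 0.3023 0.05  ] [0.5102 0.2966 0.05  ]
btn 0.055 [0.5048 0.3038 0.055 ] [0.5075 0.2993 0.055 ]
btn 0.06 [0.5073 0.3053 0.06  ] [0.5049 0.3019 0.06  ]
tin [0.5979 0.0421 0.122 ] [0.5936 0.0393 0.122 ]
pivot [[0.54503776 0.00602608 0.116     ]]
0 [[ 0.4621 -0.0126  0.156 ]] scene z [[239.  36.]] side z [[428.  76.]]
0.1 [[ 0.4607 -0.0042  0.156 ]] scene z [[248.  42.]] side z [[424.  83.]]
0.6 [[0.4661 0.0375 0.156 ]] scene z [[280.  80.]] side z [[387. 114.]]
1.2 [[0.4976 0.0766 0.156 ]] scene z [[282. 136.]] side z [[318. 130.]]
```

```bash
cat >> h.py <<'E'
from scipy.spatial.transform import Rotation as Ro
def rel(targets,heads=None):
    s=ctrl.get_state(); R=Ro.from_rotvec(s['tool_rot']).as_matrix(); p=s['position']
    y=-R[:,1]; h0=np.arctan2(y[1],y[0]); print("t",s['time'],"pos",p.round(4),"head",h0.round(3),"z",R[:,2].round(4),"f",s['ft_force'].round(1),"grip",s['grip_width'])
    for i,t in enumerate(targets):
        print(np.round(R.T@(np.array(t)-p),4), None if heads is None else round(h0-heads[i],3))
E
python3 -c "
from h import *
rel([(.472,-.08,.237)],[1.79])"
```

```text
t 0.95 pos [ 0.182  -0.624   0.2366] head 1.855 z [-0.e+00 -1.e-04 -1.e+00] f [-0.8  0.5 -0.2] grip 1.0004452969706779
[ 0.4308 -0.441  -0.0005] 0.065
```

Request:
step_arm:
  plan:
    - [[0,0,0],[0.043,-0.044,0],255]
    - [[0,0,0.01],[0.086,-0.088,0],255]
    - [[0,0,0.02],[0.129,-0.132,0],255]
    - [[0,0,0.03],[0.172,-0.176,0],255]
    - [[0,0,0.03],[0.215,-0.22,0],255]
    - [[0,0,0.04],[0.258,-0.265,0],255]
    - [[0,0,0.05],[0.301,-0.309,0],255]
    - [[0,0,0.06],[0.345,-0.353,0],255]
    - [[0,0,0.065],[0.388,-0.397,0],255]
    - [[0,0,0.065],[0.431,-0.441,0],255]
  squeeze: 10

```text
time: 2.2
position: [0.473, -0.0783, 0.237]
tool_rot: [3.122, 0.342, 0.002]
ft_force: [0.8, -0.4, -0.2]
grip_width: 0.021
```

```bash
python3 - <<'E'
from h import *
c=cam("wrist"); im=ctrl.get_image("wrist"); cv2.imwrite("pics/w1.png",cv2.convertScaleAbs(im[:,:,::-1],alpha=1.5))
cv2.imwrite("pics/s1.png",cv2.convertScaleAbs(ctrl.get_image("side")[:,:,::-1],alpha=1.8))
from fit import T,p
g=lambda a:T(p,[(.03-.085*np.cos(a-.6),.085*np.sin(a-.6),.156)])
print(proj(c,g(0)),proj(c,g(.1)),proj(c,T(p,[(.03,0,.116)])))
rel([(.472,-.08,.137),(.467,-.035,.137)],[1.79]*2)
E
```

```text
[[196.10360153 225.83215298]] [[185.37903886 225.34951604]] [[200.44840646 114.46571973]]
t 2.3 pos [ 0.4748 -0.0721  0.2373] head 1.802 z [ 0.0027  0.0028 -1.    ] f [ 0.3 -0.4 -0.3] grip 0.004246557864428739
[-0.0048  0.0072  0.1003] 0.012
[ 0.0006 -0.0377  0.1004] 0.012
```

View pics/w1.png

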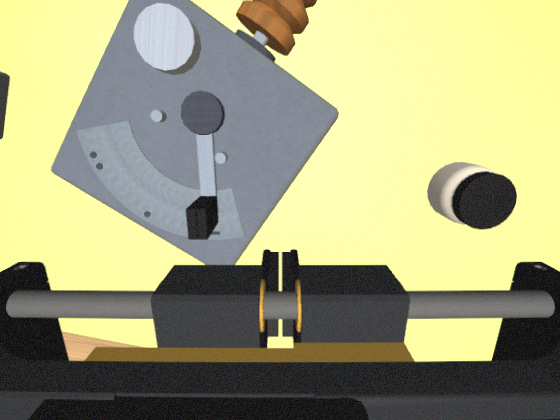

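View pics/s1.png

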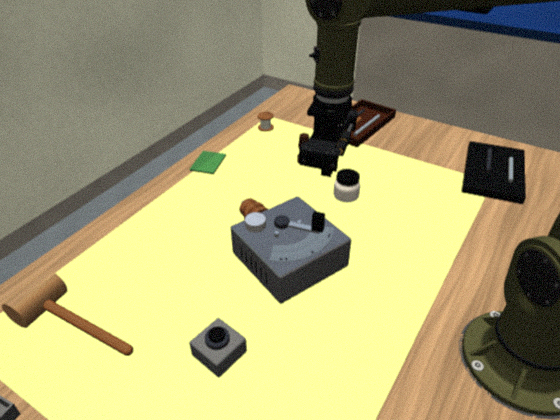

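The wrist picture shows the grip top at about (199,225) and the hub at (202,113). My model predicts (196,226) and (200,114), so the lever is at about 0. Descending beside it.

Request:
step_arm:
  plan:
    - [[0,0,0],[0,0,0.02],255]
    - [[0,0,0],[0,0,0.04],255]
    - [[0,0,0],[0,0,0.06],255]
    - [[0,0,0],[0,0,0.08],255]
    - [[0,0,0],[0,0,0.1],255]
    - [[0,0,0],[0,0,0.1],255]
    - [[0,0,0],[0,-0.005,0.1],255]
    - [[0,0,0],[0,-0.01,0.1],255]
    - [[0,0,0],[0,-0.015,0.1],255]
    - [[0,0,0],[0,-0.015,0.1],255]

```text
time: 3.55
position: [0.4691, -0.0648, 0.1369]
tool_rot: [3.122, 0.345, 0.001]
ft_force: [-0.4, -0.7, -0.3]
grip_width: 0.006
```

```bash
python3 - <<'E'
from h import *
from fit import T,p
cv2.imwrite("pics/w2.png",cv2.convertScaleAbs(ctrl.get_image("wrist")[:,:,::-1],alpha=1.5))
im=ctrl.get_image("side")[150:290,200:390]
cv2.imwrite("pics/s2.png",cv2.resize(cv2.convertScaleAbs(im[:,:,::-1],alpha=1.8),None,fx=4,fy=4))
ts=[];hs=[]
for a in (0,.15,.3,.45,.6,.75,.9,1.05,1.2):
    h=np.pi/2-(a-.6)+p[2]; g=T(p,[(.03-.085*np.cos(a-.6),.085*np.sin(a-.6),.137)])[0]
    ts.append(g-.023*np.array([np.cos(h),np.sin(h),0])); hs.append(h)
rel(ts,hs); print(np.round(ts,4))
E
```

```text
t 3.65 pos [ 0.4691 -0.0654  0.1367] head 1.79 z [ 3.e-04 -4.e-04 -1.e+00] f [-0.8  0.3  1.1] grip 0.007595629239935361
[ 0.0047 -0.0301 -0.0003] -0.002
[ 0.0022 -0.043  -0.0003] 0.148
[ 0.0017 -0.0562 -0.0003] 0.298
[ 0.0031 -0.0693 -0.0003] 0.448
[ 0.0065 -0.0821 -0.0003] 0.598
[ 0.0117 -0.0942 -0.0003] 0.748
[ 0.0187 -0.1054 -0.0003] 0.898
[ 0.0273 -0.1154 -0.0003] 1.048
[ 0.0373 -0.124  -0.0003] 1.198
[[ 0.4671 -0.035   0.137 ]
 [ 0.4619 -0.0229  0.137 ]
 [ 0.4585 -0.0102  0.137 ]
 [ 0.457   0.003   0.137 ]
 [ 0.4576  0.0161  0.137 ]
 [ 0.4601  0.0291  0.137 ]
 [ 0.4645  0.0415  0.137 ]
 [ 0.4707  0.0532  0.137 ]
 [ 0.4786  0.0638  0.137 ]]
```

View pics/w2.png

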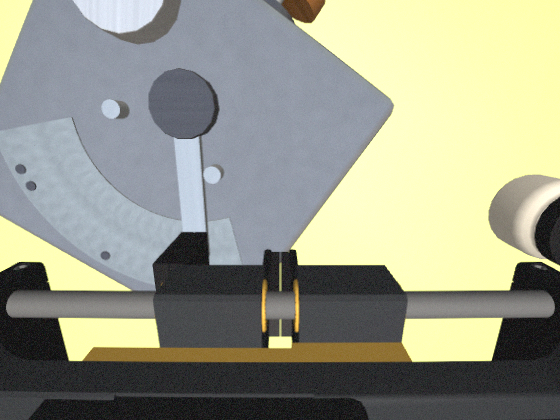

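View pics/s2.png

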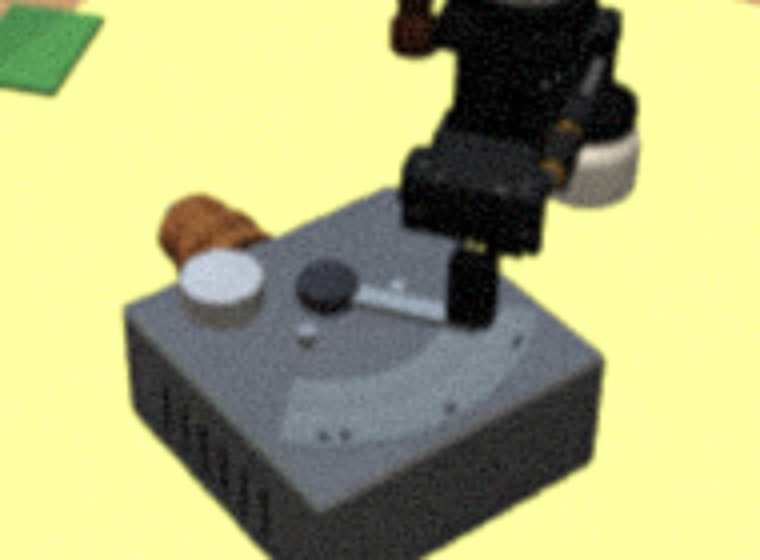

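The wrist and side pictures show the closed fingers beside the grip on its off side, clear of the deck. Now sweeping along the arc to about slow.

Request:
step_arm:
  plan:
    - [[0,0,0],[0.003,-0.015,0],255]
    - [[0,0,0],[0.0047,-0.03,0],255]
    - [[0,0,0.075],[0.0035,-0.0365,0],255]
    - [[0,0,0.15],[0.0022,-0.043,0],255]
    - [[0,0,0.22],[0.002,-0.0495,0],255]
    - [[0,0,0.3],[0.0017,-0.056,0],255]
    - [[0,0,0.37],[0.0024,-0.063,0],255]
    - [[0,0,0.45],[0.0031,-0.0693,0],255]
    - [[0,0,0.52],[0.0048,-0.076,0],255]
    - [[0,0,0.6],[0.0065,-0.082,0],255]

```text
time: 4.9
position: [0.4573, 0.0177, 0.1365]
tool_rot: [3.084, -0.597, -0.0]
ft_force: [0.3, 0.3, -0.8]
grip_width: 0.004
```

```bash
python3 - <<'E'
from h import *
from fit import T,p
cv2.imwrite("pics/w3.png",cv2.convertScaleAbs(ctrl.get_image("wrist")[:,:,::-1],alpha=1.5))
im=ctrl.get_image("side")[150:290,200:390]
cv2.imwrite("pics/s3.png",cv2.resize(cv2.convertScaleAbs(im[:,:,::-1],alpha=1.8),None,fx=4,fy=4))
ts=[];hs=[]
for a in (.6,.7,.8,.9,1,1.1,1.2,1.25,1.3):
    h=np.pi/2-(a-.6)+p[2]; g=T(p,[(.03-.085*np.cos(a-.6),.085*np.sin(a-.6),.137)])[0]
    ts.append(g-.023*np.array([np.cos(h),np.sin(h),0])); hs.append(h)
rel(ts,hs)
E
```

```text
t 5.0 pos [0.4573 0.0179 0.1365] head 1.192 z [-0.e+00  2.e-04 -1.e+00] f [ 0.1 -0.7 -0.4] grip 0.0054342066947834
[ 0.0009  0.0016 -0.0005] 0.001
[-0.001  -0.007  -0.0005] 0.101
[-0.002  -0.0158 -0.0005] 0.201
[-0.0021 -0.0246 -0.0005] 0.301
[-0.0013 -0.0333 -0.0005] 0.401
[ 0.0003 -0.042  -0.0005] 0.501
[ 0.0028 -0.0504 -0.0005] 0.601
[ 0.0043 -0.0545 -0.0005] 0.651
[ 0.0061 -0.0586 -0.0004] 0.701
```

View pics/w3.png

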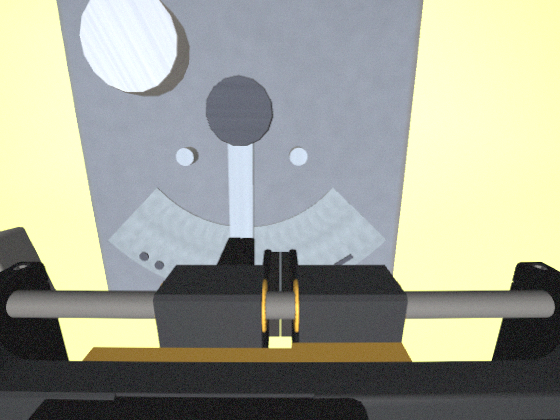

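View pics/s3.png

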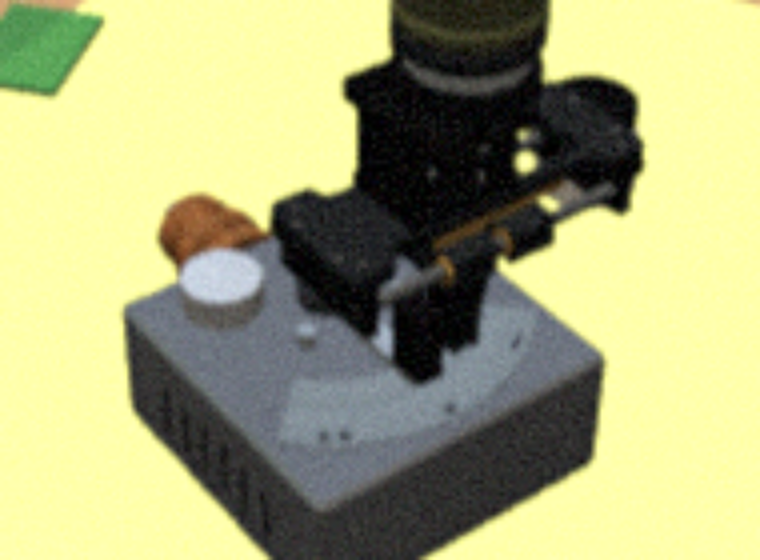

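The lever has clicked into slow: the wrist picture shows the arm straight along -x, with no contact force. Continuing to fast.

Request:
step_arm:
  plan:
    - [[0,0,0.07],[0,-0.005,0],255]
    - [[0,0,0.14],[-0.001,-0.011,0],255]
    - [[0,0,0.21],[-0.002,-0.017,0],255]
    - [[0,0,0.28],[-0.002,-0.023,0],255]
    - [[0,0,0.35],[-0.0017,-0.029,0],255]
    - [[0,0,0.42],[-0.001,-0.035,0],255]
    - [[0,0,0.49],[0.0003,-0.041,0],255]
    - [[0,0,0.55],[0.0015,-0.046,0],255]
    - [[0,0,0.6],[0.0028,-0.0504,0],255]
    - [[0,0,0.6],[0.0028,-0.0504,0],255]

```text
time: 6.25
position: [0.4757, 0.0538, 0.1312]
tool_rot: [2.799, -1.401, -0.01]
ft_force: [0.1, 0.9, -1.0]
grip_width: 0.005
```

```bash
python3 - <<'E'
from h import *
cv2.imwrite("pics/w4.png",cv2.convertScaleAbs(ctrl.get_image("wrist")[:,:,::-1],alpha=1.5))
im=ctrl.get_image("side")[150:290,200:390]
cv2.imwrite("pics/s4.png",cv2.resize(cv2.convertScaleAbs(im[:,:,::-1],alpha=1.8),None,fx=4,fy=4))
rel([])
E
```

```text
t 6.35 pos [0.4757 0.0556 0.1313] head 0.647 z [-0.0103 -0.0081 -0.9999] f [-0.   0.6 -0.1] grip 0.006305813460353095
```

View pics/w4.png

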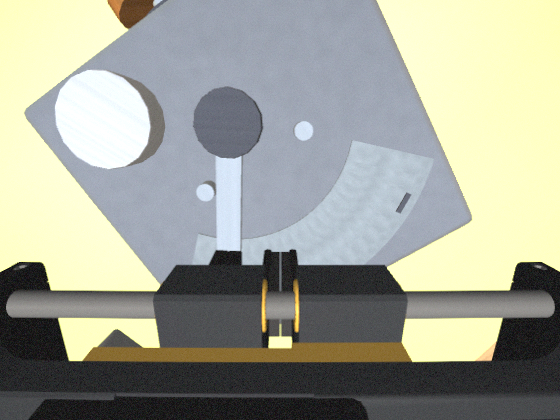

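View pics/s4.png

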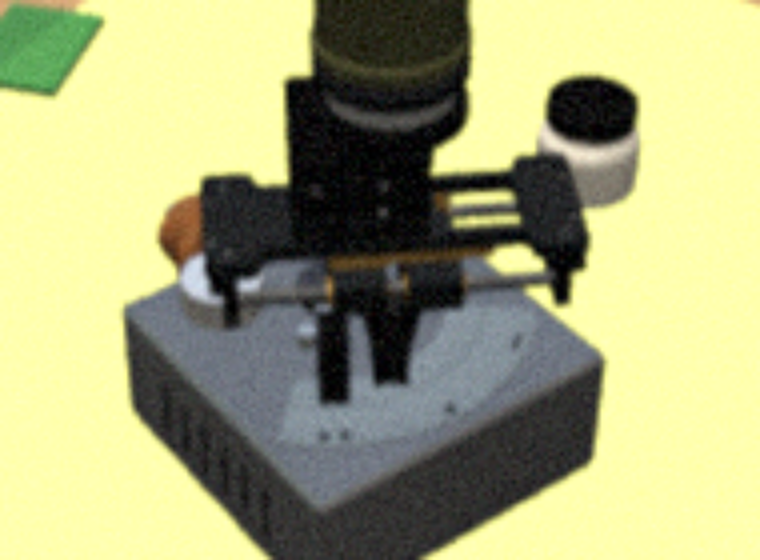

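```bash
python3 -c "
from h import *
print(ctrl.get_state()['joint_positions'].round(3))"
```

```text
[-0.122  0.053 -0.056  1.984  0.01   1.116 -2.677]
```

Fingertips are clear and the lever has jumped towards fast; joint 7 is close to its limit. Backing away, up and turning back so I can check the angle.

Request:
step_arm:
  plan:
    - [[0,0,-0.06],[0,0.006,-0.002],255]
    - [[0,0,-0.12],[0,0.014,-0.005],255]
    - [[0,0,-0.18],[0,0.022,-0.008],255]
    - [[0,0,-0.25],[0,0.03,-0.015],255]
    - [[0,0,-0.35],[0,0.035,-0.03],255]
    - [[0,0,-0.45],[0,0.035,-0.055],255]
    - [[0,0,-0.55],[0,0.035,-0.08],255]
    - [[0,0,-0.6],[0,0.035,-0.105],255]
    - [[0,0,-0.6],[0,0.035,-0.12],255]
    - [[0,0,-0.6],[0,0.035,-0.12],255]

```text
time: 7.6
position: [0.4497, 0.0338, 0.2527]
tool_rot: [3.09, -0.514, -0.011]
ft_force: [-0.3, -0.7, -0.9]
grip_width: 0.001
```

```bash
python3 - <<'E'
from h import *
from fit import T,p
rel([(.506,.303,.2),(.506,.303,.12)])
print(ctrl.get_state()['joint_positions'].round(3))
c=cam("wrist"); im=ctrl.get_image("wrist")
w=cv2.convertScaleAbs(im[:,:,::-1],alpha=1.5)
pv=T(p,[(.03,0,.111)])
for a,col in((1.0,(0,255,0)),(1.13,(255,0,0)),(1.2,(0,0,255))):
    for r in (.03,.072): 
        q=proj(c,T(p,[(.03-r*np.cos(a-.6),r*np.sin(a-.6),.111)]))[0]; cv2.circle(w,tuple(int(x) for x in q.round()),2,col,-1)
cv2.imwrite("pics/w5.png",w)
for n in("scene","side"):
    im=ctrl.get_image(n); x,y=(260,170) if n=="scene" else (225,185); im=im[y:y+90,x:x+130]
    im=cv2.resize(cv2.convertScaleAbs(im[:,:,::-1],alpha=2),None,fx=5,fy=5); cc=cam(n)
    for a,col in((1.0,(0,255,0)),(1.13,(255,0,0)),(1.2,(0,0,255))):
        q=(proj(cc,T(p,[(.03-.085*np.cos(a-.6),.085*np.sin(a-.6),.156)]))[0]-[x,y]+.5)*5; cv2.circle(im,tuple(int(v) for v in q.round()),3,col,-1)
    cv2.imwrite(f"pics/{n}5.png",im)
E
```

```text
t 7.6 pos [0.4497 0.0338 0.2527] head 1.241 z [-0.0082 -0.008  -0.9999] f [-0.3 -0.7 -0.9] grip 0.0012602166784164595
[-0.0336 -0.2735  0.05  ] None
[-0.0332 -0.2743  0.13  ] None
[-8.800e-02 -1.020e-01 -4.800e-02  1.884e+00  2.000e-03  1.369e+00
 -2.036e+00]
```

View pics/w5.png

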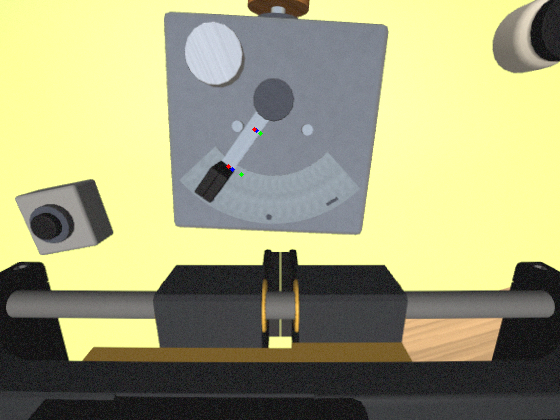

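View pics/side5.png

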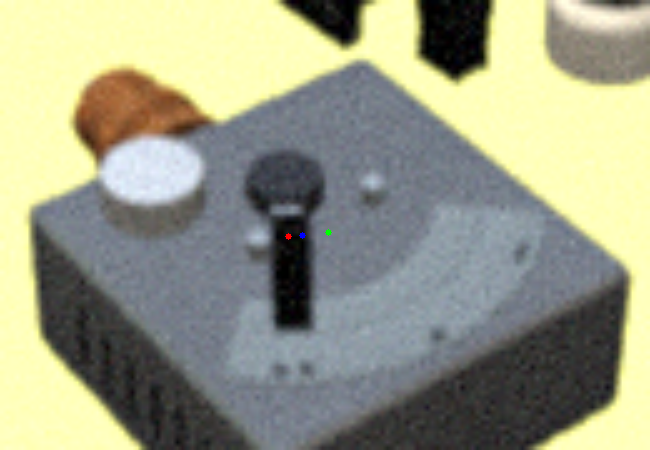

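View pics/scene5.png

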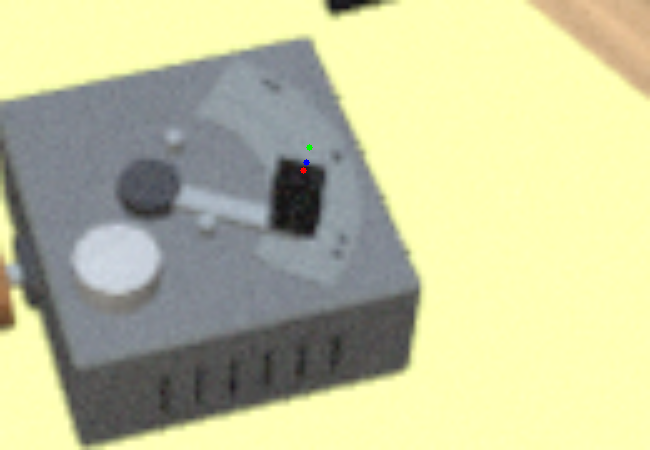

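The grip sits at the two pips and the red dots (the 1.2 rad prediction) fit all three views, so the lever is at fast. Next I'll triangulate the button from three views.

```bash
python3 - <<'E'
from h import *
from fit import S,D,zs,zd
from scipy.optimize import least_squares
im=cv2.imread("pics/w5.png")[170:270,0:130]; cv2.imwrite("pics/b5.png",cv2.resize(im,None,fx=5,fy=5))
W=cam("wrist")
o=[(S,zs((492,451))),(D,zd((115,448))),(W,np.array((47,223.)))]
r=least_squares(lambda P:np.concatenate([(proj(c,P)[0]-u) for c,u in o]),[.5,.3,.06]); print(r.x.round(4),r.fun.round(1))
for z in(.055,.06,.065): print(onz(W,(47,223),z).round(4))
E
```

```text
[0.5064 0.3021 0.0585] [-0.7 -0.3 -0.6  0.2  0.1  0.4]
[0.5066 0.305  0.055 ]
[0.5069 0.3007 0.06  ]
[0.5072 0.2963 0.065 ]
```

View pics/b5.png

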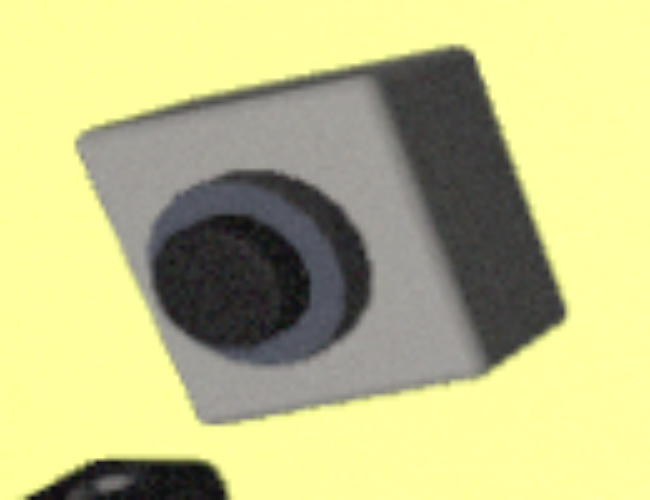

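```bash
python3 - <<'E'
from h import *
from fit import S,D,zs,zd
from scipy.optimize import least_squares
W=cam("wrist")
o=[(S,zs((492,451))),(D,zd((115,448))),(W,np.array((42.2,226.6)))]
r=least_squares(lambda P:np.concatenate([(proj(c,P)[0]-u) for c,u in o]),[.5,.3,.06]); print(r.x.round(4),r.fun.round(1))
rel([(*r.x[:2],.17)])
E
```

```text
[0.505  0.3048 0.0636] [ 0.7 -0.8 -1.2 -0.1  0.4 -0.1]
t 7.75 pos [0.4485 0.0336 0.2507] head 1.241 z [-0.012  -0.0082 -0.9999] f [ 0.7 -0.6  0.1] grip 0.005694314907365673
[-0.0336 -0.2758  0.0778] None
```

Request:
step_arm:
  plan:
    - [[0,0,-0.07],[-0.004,-0.035,0],255]
    - [[0,0,-0.14],[-0.008,-0.07,0],255]
    - [[0,0,-0.21],[-0.012,-0.105,0],255]
    - [[0,0,-0.28],[-0.017,-0.14,0],255]
    - [[0,0,-0.35],[-0.021,-0.175,0.01],255]
    - [[0,0,-0.42],[-0.025,-0.21,0.03],255]
    - [[0,0,-0.5],[-0.03,-0.245,0.05],255]
    - [[0,0,-0.55],[-0.033,-0.27,0.07],255]
    - [[0,0,-0.6],[-0.0336,-0.276,0.078],255]
    - [[0,0,-0.6],[-0.0336,-0.276,0.078],255]

```text
time: 9.0
position: [0.5043, 0.3077, 0.1696]
tool_rot: [3.106, 0.43, -0.022]
ft_force: [0.0, 0.2, -0.6]
grip_width: 0.005
```

```bash
python3 - <<'E'
from h import *
s=ctrl.get_state()
cv2.imwrite("pics/w6.png",cv2.convertScaleAbs(ctrl.get_image("wrist")[:,:,::-1],alpha=1.5))
W=cam("wrist"); print(proj(W,[(.505,.3045,.062)]),ctrl.get_state()['joint_positions'].round(3))
im=ctrl.get_image("side")[230:390,150:310]; cv2.imwrite("pics/s6.png",cv2.resize(cv2.convertScaleAbs(im[:,:,::-1],alpha=1.8),None,fx=3.7,fy=3.7))
rel([(.5055,.3045,.1),(.5055,.3045,.082)])
E
```

```text
[[282.13592472 218.70277573]] [-0.352  0.261 -0.28   1.67   0.075  1.236 -1.947]
t 9.1 pos [0.5055 0.3062 0.1711] head 1.843 z [-0.0105 -0.0077 -0.9999] f [0.6 0.9 0.3] grip 0.004607659951379318
[0.0004 0.0013 0.0711] None
[0.0006 0.0012 0.0891] None
```

View pics/w6.png

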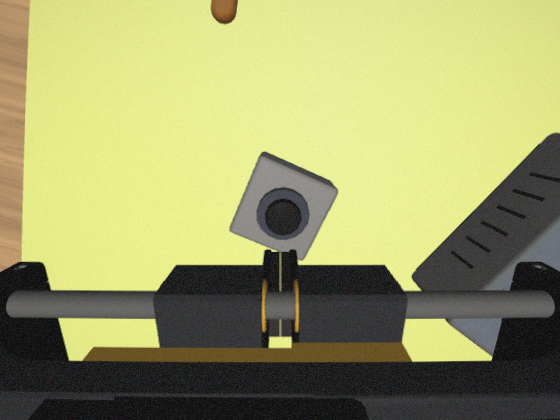

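View pics/s6.png

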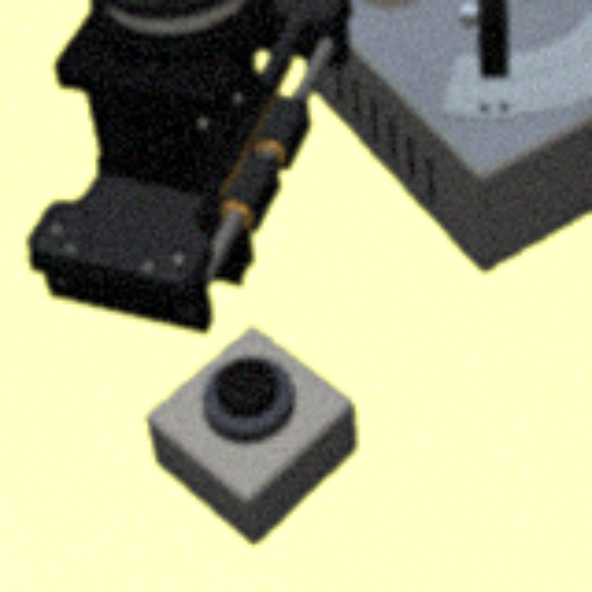

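Request:
step_arm:
  plan:
    - [[0,0,0],[0.001,0.001,0.02],255]
    - [[0,0,0],[0.001,0.001,0.04],255]
    - [[0,0,0],[0.001,0.001,0.06],255]
    - [[0,0,0],[0.001,0.001,0.075],255]
    - [[0,0,0],[0.001,0.001,0.085],255]
    - [[0,0,0],[0.001,0.001,0.09],255]
    - [[0,0,0],[0.001,0.001,0.092],255]
    - [[0,0,0],[0.001,0.001,0.094],255]
    - [[0,0,0],[0.001,0.001,0.096],255]
    - [[0,0,0],[0.001,0.001,0.096],255]

```text
time: 10.35
position: [0.5063, 0.3039, 0.0757]
tool_rot: [3.107, 0.424, -0.016]
ft_force: [-1.8, -1.8, 4.4]
grip_width: 0.006
```

```bash
python3 - <<'E'
from h import *
rel([])
im=ctrl.get_image("side")[290:390,170:270]; cv2.imwrite("pics/s7.png",cv2.resize(cv2.convertScaleAbs(im[:,:,::-1],alpha=1.8),None,fx=5,fy=5))
rel([])
E
```

```text
t 10.35 pos [0.5063 0.3039 0.0757] head 1.842 z [-0.0094 -0.0075 -0.9999] f [-1.8 -1.8  4.4] grip 0.0062475823439179365
t 10.4 pos [0.5062 0.304  0.0756] head 1.842 z [-0.0095 -0.0074 -0.9999] f [-0.9 -0.7  4.3] grip 0.007279578993057582
```

View pics/s7.png

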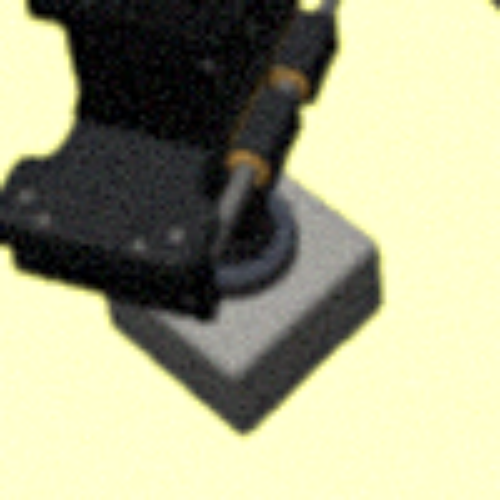

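Request:
step_arm:
  plan:
    - [[0,0,0],[0,0,0.0007],255]
    - [[0,0,0],[0,0,0.0013],255]
    - [[0,0,0],[0,0,0.002],255]
    - [[0,0,0],[0,0,0.0025],255]
    - [[0,0,0],[0,0,0.003],255]
    - [[0,0,0],[0,0,0.0035],255]
    - [[0,0,0],[0,0,0.004],255]
    - [[0,0,0],[0,0,0.004],255]
    - [[0,0,0],[0,0,0.004],255]
    - [[0,0,0],[0,0,0.004],255]

```text
time: 11.65
position: [0.5063, 0.304, 0.075]
tool_rot: [3.106, 0.423, -0.015]
ft_force: [-9.3, -5.4, 23.1]
grip_width: 0.007
```

Force is 23 N with almost no further travel, so it is at a hard stop. I'll back off a little and read force against height to confirm it was button travel and not the housing.

Request:
step_arm:
  plan:
    - [[0,0,0],[0,0,-0.001],255]
    - [[0,0,0],[0,0,-0.002],255]
    - [[0,0,0],[0,0,-0.003],255]
    - [[0,0,0],[0,0,-0.004],255]
    - [[0,0,0],[0,0,-0.005],255]
    - [[0,0,0],[0,0,-0.006],255]
    - [[0,0,0],[0,0,-0.0065],255]
    - [[0,0,0],[0,0,-0.007],255]
    - [[0,0,0],[0,0,-0.007],255]
    - [[0,0,0],[0,0,-0.007],255]

```text
time: 12.9
position: [0.5062, 0.3039, 0.0782]
tool_rot: [3.107, 0.424, -0.017]
ft_force: [0.3, -0.0, 2.4]
grip_width: 0.004
```

```bash
python3 - <<'E'
from h import *
for i in range(6): ctrl.get_image("side"); s=ctrl.get_state(); print(s['position'].round(4),s['ft_force'].round(2))
E
```

```text
[0.5062 0.3039 0.0782] [-0.11  0.36  2.44]
[0.5062 0.3039 0.0782] [ 0.41 -0.97  2.87]
[0.5062 0.3039 0.0782] [0.87 0.08 3.35]
[0.5062 0.3039 0.0783] [0.47 0.81 2.06]
[0.5062 0.3039 0.0783] [0.19 0.44 2.62]
[0.5061 0.3039 0.0782] [1.49 0.54 1.42]
```

Force is about 2.4 N at 3.2 mm above the stop, against 4.3 N at the stop. That matches the button spring, so it went fully in. Retreating.

Request:
step_arm:
  plan:
    - [[0,0,0],[0,0,-0.003],255]
    - [[0,0,0],[0,0,-0.006],255]
    - [[0,0,0],[0,0,-0.012],255]
    - [[0,0,0],[0,0,-0.025],255]
    - [[0,0,0],[0,0,-0.045],255]
    - [[0,0,0],[0,0,-0.07],255]
    - [[0,0,0],[0,0,-0.095],255]
    - [[0,0,0],[0,0,-0.12],255]
    - [[0,0,0],[0,0,-0.14],255]
    - [[0,0,0],[0,0,-0.14],255]

```text
time: 14.45
position: [0.5086, 0.3058, 0.2214]
tool_rot: [3.108, 0.424, -0.01]
ft_force: [-0.5, -0.2, -0.0]
grip_width: 0.013
```

```bash
python3 - <<'E'
from h import *
rel([])
im=ctrl.get_image("side"); cv2.imwrite("pics/s8.png",cv2.resize(cv2.convertScaleAbs(im[:,:,::-1],alpha=1.8)[130:400,150:400],None,fx=2.2,fy=2.2))
for n in("side","scene"):
    if n=="scene": ctrl.get_image(n)
    for l,h in (("tin",.111),("jar",.035),("slicker",.05),("mallet",.03)):
        r=ctrl.cut_out(n,l)
        if r: ys,xs=np.nonzero(r[0]['pixels']); print(n,l,np.round(onz(cam(n),(xs.mean(),ys.mean()),h),3))
E
```

```text
t 14.45 pos [0.5086 0.3058 0.2214] head 1.842 z [-0.0055 -0.0052 -1.    ] f [-0.5 -0.2 -0. ] grip 0.012788802933506533
side tin [0.594 0.04  0.111]
side jar [ 0.52  -0.299  0.035]
side slicker [ 0.706 -0.378  0.05 ]
side mallet [0.852 0.419 0.03 ]
scene tin [0.598 0.041 0.111]
scene slicker [ 0.715 -0.376  0.05 ]
scene mallet [0.815 0.403 0.03 ]
```

View pics/s8.png

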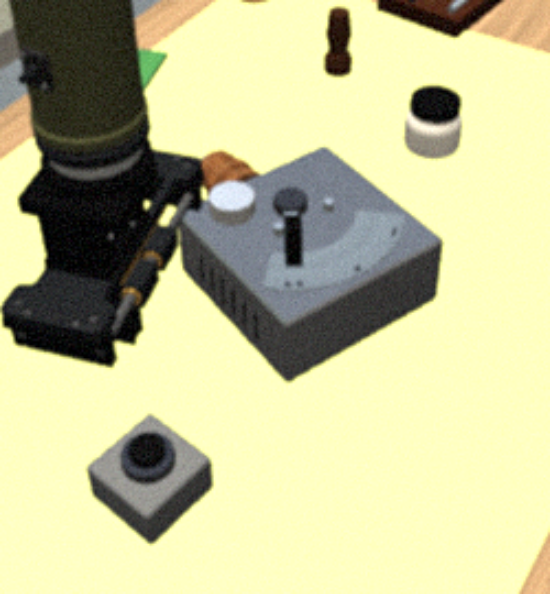

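The lever is at the two pips, the button is out, the objects haven't moved and the robot is clear of everything.

```bash
python3 -c "
from bench import ctrl
print(ctrl.close_job())"
```

```text
the job is handed in; nothing more can be done
None
```

The lever is at the fast stop, the start button was pressed and has sprung back out, and the job is handed in at about 15 s of the 51 s allowed. No verdict was reported.

- **Lever:** I pushed it from its off side with the closed fingertips, without gripping it. It clicked into slow, then went on to fast. Afterwards three camera views agreed with 1.2 rad to within a few hundredths.
- **Button:** I pressed it only after the lever was set. It reached a hard stop, with force rising to 23 N and no further travel. On backing off 3.2 mm the force was about 2.4 N, which matches the button's spring. The last picture shows it out, and the force on the tool is about zero.
- **Loose objects:** the tin, jar, slicker and mallet measured within about 5 mm of where they started. The jar was not found in the last scene picture, so only the side camera confirms it.
- **Off plan:** at the end of the lever push, joint 7 came close to its range limit. The tool stopped about 9 mm short and about 5 mm low, but the lever had already jumped to fast. My first triangulation of the button top (58 mm) was 5 mm below the second (64 mm), and the press suggested about 67 mm; this had no effect on the result.

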